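# Load the specimen carousel, nut down its cover and turn it over by hand

### The job

Put every specimen puck upright into a pocket of the carousel, one to a pocket, then set the cover hub up over the spindle and put the wing nut on: turn the nut backward (counter-clockwise) until its thread start drops, then forward until it is fully home on the cover's hub. Then, with the nut home, turn the carousel by hand through one full turn (360 degrees or a little more from where it stood at the start, either way) and let go. Leave the beaker, the brass weight and the amber jar standing where they are.

Things in the scene. Friction and masses are not known exactly. Their poses are not given: they have to be found in the camera images.
- rotor (a joint): the carousel: a grey turntable, 260 mm across, top 50 mm above the bench, that turns by hand either way without end about its upright spindle, on a cream drum fixed to the bench; rad, 0 at the start, grows counter-clockwise seen from above. It stays where it is left (about 3 N at the crank knob moves it)
- spindle (a point): point on the axis of the carousel's spindle, 123 mm above the bench: the nut's underside lies here when the nut is fully home on the cover's hub; z up, x and y turn with the carousel. The axis never shifts during a run. 30 mm below it the top of a steel collar, 60 mm across, carries the cover
- thread_top (a point): top of the spindle's thread, on its axis, 18.5 mm above spindle; thread 37 mm across, with a smooth steel pilot, 25 mm across and tapered at its tip, that rises 26.5 mm higher. The thread is right-handed with three starts, so coarse that 120 degrees of turning sinks the nut 10 mm. Turned forward before its starts have dropped in, the nut meets a stop
- pocket0 (a point): centre of the floor of one of the four pockets on the carousel (floor 50 mm above the bench; 78 mm from the spindle axis, 90 degrees apart): a blue octagonal rim, 55 mm clear inside, 65 mm outside, 10 mm high; takes one puck
- pocket1 (a point): centre of the floor of one of the four pockets on the carousel (floor 50 mm above the bench; 78 mm from the spindle axis, 90 degrees apart): a blue octagonal rim, 55 mm clear inside, 65 mm outside, 10 mm high; takes one puck
- pocket2 (a point): centre of the floor of one of the four pockets on the carousel (floor 50 mm above the bench; 78 mm from the spindle axis, 90 degrees apart): a blue octagonal rim, 55 mm clear inside, 65 mm outside, 10 mm high; takes one puck
- pocket3 (a point): centre of the floor of one of the four pockets on the carousel (floor 50 mm above the bench; 78 mm from the spindle axis, 90 degrees apart): a blue octagonal rim, 55 mm clear inside, 65 mm outside, 10 mm high; takes one puck
- crank_top (a point): centre of the top of the red crank knob, an upright round knob 22 mm across and 40 mm tall, top 126 mm above the bench, standing on the carousel 112 mm from its axis, midway between pocket0 and pocket1; it spins freely about its own axis, so it can be gripped and led round in a circle
- puck0: round specimen puck, off-white resin with a blue band low on it and a dark disc on top, 50 mm across, 40 mm tall; origin at the centre of its underside, z up. Two to four pucks are present
- puck1: round specimen puck, off-white resin with a blue band low on it and a dark disc on top, 50 mm across, 40 mm tall; origin at the centre of its underside, z up. Two to four pucks are present
- puck2: round specimen puck, off-white resin with a blue band low on it and a dark disc on top, 50 mm across, 40 mm tall; origin at the centre of its underside, z up. Two to four pucks are present
- puck3: round specimen puck, off-white resin with a blue band low on it and a dark disc on top, 50 mm across, 40 mm tall; origin at the centre of its underside, z up. Two to four pucks are present
- cover: aluminium hold-down cover: plate 132 mm across, 8 mm thick, with an upright blue round (eight-sided) hub 54 mm across that rises to 30 mm above its underside; hole 42 mm right through; origin at the centre of its underside, z up through the hub. Lies hub up; on the collar its underside is 93 mm above the bench, 3 mm above the pucks' tops
- nut: orange wing nut, 220 g: a hollow cap 52 mm across, open below, 51 mm tall, with a wing bar across its top; 73 mm tall in all; origin at the centre of its underside, z up. Put on the spindle it sits on top of the thread, 11 to 18 mm above home. Turned backward (counter-clockwise from above) by up to 110 degrees, its thread starts drop in, to 5 to 8 mm above home (now and then it drops in at once)
- wing (a point): middle of the nut's straight wing bar, 62 mm above the nut's underside; the bar is 60 mm long (along x), 16 mm thick (along y), 22 mm high (z). Once dropped in, the nut runs home in 60 to 100 degrees of forward (clockwise) turning, sinking by its own weight if the bar is held loosely; it does not run down by itself
- beaker: open glass beaker, 56 mm across, 75 mm tall; origin at the centre of its underside; not part of the job
- weight: brass laboratory weight, 52 mm across, 67 mm tall; origin at the centre of its underside; not part of the job
- jar: closed amber jar with white lid, 54 mm across, 70 mm tall; origin at the centre of its underside; not part of the job
Not all that is in view belongs to the job. Leave any red look-alike of the puck2 alone.

How it is judged:
By the outcome, as a careful person would: the job done as asked, in the order asked, and still so for the second after the job is handed in, with the robot touching nothing.
Of puck0, puck1, puck2, puck3 only 2 to 4 are there at a start; the rules pass over those that are not, and their reading is None.
At some moment in a run one of puck0, puck1, puck2, puck3, nut may be knocked a few centimetres aside while the robot is not near it.
It also fails if it takes over 210 s, if anything falls off the work surface, if the arm or the gripper's body presses on something with over 40 N, if the wrist force passes 120 N, or if a joint passes its speed limit or range.

### The arm

A 7-joint arm with a two-finger parallel gripper is mounted at the origin on the work surface. World frame = base frame: x ahead of the robot, y to its left, z up, the work surface at z = 0. Lengths are in m, angles in rad, forces in N, time in s.
With the tool pointing down it reaches from about 0.4 to 0.875 m from the base axis. Payload 19.3 kg.
Tool frame: the origin (TCP) lies on the centre line of the jaws, within the pads' length; the fingertips stand 14 mm ahead of it and the grasp point (between the pads) lies 5 mm behind it (bot.tip_extent is the distance from the TCP to the fingertips, in m); z points along the fingers, y is the line along which they close (so a half turn about z gives the same grasp; the last joint's range is limited). The gripper opens to 85 mm and grips with 20 to 120 N. Pads are 22 mm wide; open, the fingers measure 114 mm over their backs; the gripper's body (76 mm by 85 mm) begins 54 mm behind the grasp point. The pads swing forward as they close: fully open they stand 13 mm farther back than shut.
Start: joints at [1.171, 0.521, -0.036, 1.599, 0.021, 1.021, -0.113], TCP at [0.202, -0.591, 0.245] pointing down, gripper open.
Joint ranges: [-2.91, 2.91], [-0.3, 2.13], [-1.5, 1.42], [0.17, 2.43], [-1.26, 4.41], [0.16, 1.93], [-2.52, 2.52]. Speed limits (rad/s): [1.89, 1.89, 2.39, 2.39, 3.01, 3.01, 3.01].

### API

Orientations are given as [roll, pitch, yaw] about the fixed x, y, z axes, in that order (R = Rz(yaw) Ry(pitch) Rx(roll)).
In Python, from workcell import monitor, grab_frame, camera_model, bot gives the robot as it stands.
- The arm moves only by the tool move_arm, never from a script. Its argument "moves" is a list of rows, each a list of 4 numbers: the shift along the world's x, y, z in mm, then the turn about the world's z in rad. A call has 1 to 12 rows; each row is the pose to reach, as a shift and turn from the pose commanded when the call began; what a row does not reach only later rows make up. A row lasts 1/8 s, in which the tool goes at most 62.5 mm and 10.7 degrees, less where a joint would pass 70% of its speed; a pose out of reach is approached as far as the arm can. A call with a gripper value outside its range is refused whole. "gripper" is the opening, from 0 (shut) to 1 (fully open), set as the call begins (left out, the last holds). The fingers move at their own pace and stop on an object; "newtons" is the grip in N (left out, the last holds). Time passes only in rows, so rows that repeat a pose let the fingers close. It gives the time, the measured TCP pose, the force, the opening and the grip force at its end, in the units of the state.
- monitor.observe(): the state, without advancing time (a new reading comes with each control period).
- grab_frame(name): name is "side" or "top"; returns the picture (480x640x3 uint8, blue, green, red); there is no depth.
- camera_model(name): a dict with "vfov" (degrees; the focal length in pixels is half the picture's height over the tangent of half this angle, whatever the lens; pixels are square), "cx", "cy" (the principal point, pixels), "k1" (the pictures are not rectified: a ray, as slopes to the right and down, at radius r is drawn at 1 + k1 r^2 times it, then the intrinsics apply), "R" (3x3) and "t" (3): a world point X has camera coordinates R X + t. Camera axes: x right, y down, z forward; pixel columns grow to the right and rows downward; lengths in m; the calibration is good to about 2 mm. A picture is of the moment at which its call begins. camera_model takes no time and is no camera call.
- bot.job_done(): hands the job in; it is judged then, once.
The state is a dict: "clock": time; "qpos": joint angles; "qd": joint speeds; "joint_efforts": joint torques, N m; "position": TCP position; "tool_rot": TCP orientation; "force": force on the tool from outside, world axes, zero at the start; "moment": the same for the moment, N m; "grip_width": finger opening in m; "finger_force": force on a finger pad.
Only numpy, scipy, OpenCV 4.12 (cv2) and the standard library are available. Lean on these libraries where they do the work, as an engineer would, in place of code of your own. Each camera call takes 0.05 s, during which the arm holds its last target. There are 200 camera calls.

## Working session

There is one attempt and no reset: what is moved stays moved. The work goes in short steps, Python scripts to look and compute and a tool call to move; the robot and the scene stay as the last step left them, time stands still between calls to the robot, and variables do not carry over. Pictures are saved under pics/ and viewed, at most 14 in all, crops included, and the job is handed in when it is done.

Besides the shell and the picture viewer there is one more tool, called after "Call:" in YAML: its name, and indented under it one key for each argument. move_arm: Moves the arm, as the interface text tells. Its arguments: {"type":"object","properties":{"moves":{"type":"array","items":{"type":"array","items":{"type":"number"}}},"gripper":{"type":"number"},"newtons":{"type":"number"}},"required":["moves"]}

```bash
ls; mkdir -p pics; cat > h.py <<'E'
import numpy as np, cv2
from workcell import monitor, grab_frame, camera_model, bot
def ray(name,u,v):
    m=camera_model(name); f=240/np.tan(np.radians(m["vfov"])/2)
    x,y=(u-m["cx"])/f,(v-m["cy"])/f
    a,b=x,y
    for _ in range(30):
        s=1+m["k1"]*(a*a+b*b); a,b=x/s,y/s
    R=np.array(m["R"]); t=np.array(m["t"])
    return -R.T@t, R.T@np.array([a,b,1])
def onz(name,u,v,z):
    o,d=ray(name,u,v); return o+d*(z-o[2])/d[2]
def pix(name,X):
    m=camera_model(name); f=240/np.tan(np.radians(m["vfov"])/2)
    c=np.array(m["R"])@np.array(X)+np.array(m["t"]); a,b=c[0]/c[2],c[1]/c[2]
    s=1+m["k1"]*(a*a+b*b); return np.array([a*s*f+m["cx"],b*s*f+m["cy"]])
def snap(name,tag):
    im=grab_frame(name); cv2.imwrite(f"pics/{tag}.png",im); return im
E
python3 - <<'E'
from h import *
np.set_printoptions(precision=3,suppress=True)
for n in("top","side"):
    snap(n,n+"0"); m=camera_model(n); print(n,m, ray(n,320,240))
print(monitor.observe())
E
```

```text
pics
top {'vfov': 48.75859130663301, 'cx': 312.8466932723945, 'cy': 245.10249582548968, 'k1': -0.16182611327463714, 'R': array([[-0.012, -1.   , -0.01 ],
       [-0.998,  0.013, -0.061],
       [ 0.061,  0.009, -0.998]]), 't': array([0.048, 0.562, 1.092])} (array([0.494, 0.031, 1.125]), array([ 0.071, -0.004, -0.998]))
side {'vfov': 44.933589216996936, 'cx': 317.4430723353711, 'cy': 237.11778446818872, 'k1': -0.053905574417727545, 'R': array([[-0.996, -0.085, -0.008],
       [-0.057,  0.733, -0.678],
       [ 0.064, -0.675, -0.735]]), 't': array([0.58 , 0.102, 1.487])} (array([0.489, 0.978, 1.167]), array([ 0.059, -0.672, -0.739]))
{'clock': 0.1, 'qpos': array([ 1.171,  0.522, -0.036,  1.6  ,  0.021,  1.021, -0.113]), 'qd': array([ 0.001, -0.002, -0.   , -0.002,  0.   , -0.001,  0.   ]), 'joint_efforts': array([  0.004, -92.85 ,   1.985, -37.054,   0.018,   0.005,   0.   ]), 'position': array([ 0.202, -0.591,  0.245]), 'tool_rot': array([-3.141,  0.   ,  0.33 ]), 'force': array([-0.127, -0.023, -0.173]), 'moment': array([-0.016, -0.008,  0.015]), 'finger_force': 0.0, 'grip_width': 0.08573958508385832}
```

View pics/top0.png

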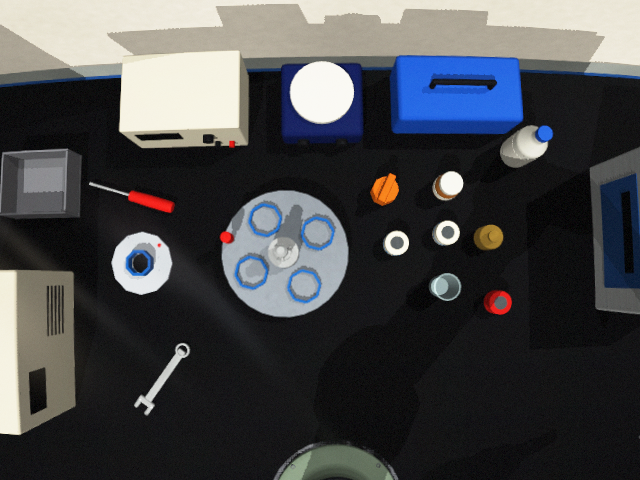

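View pics/side0.png

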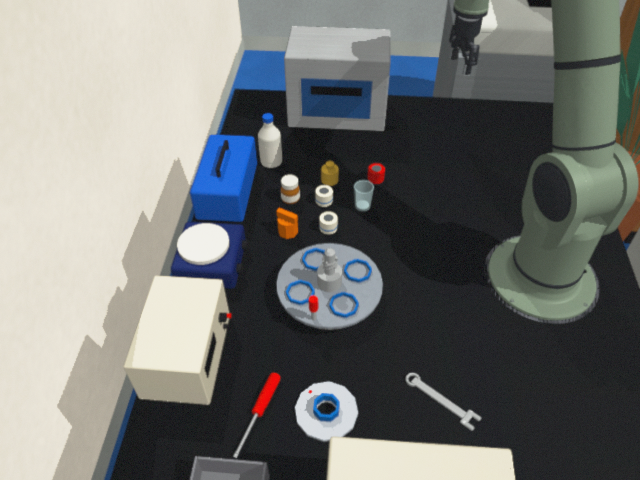

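The top view shows two pucks at about (396,243) and (446,233). The nut is at (385,190), the cover at (142,263) and the carousel at (285,254), with the crank at (226,237). The brass weight (489,237), jar (450,185), beaker (446,287) and red look-alike (498,302) must stay put.

```bash
cat > meas.py <<'E'
from h import *
np.set_printoptions(precision=4,suppress=True)
def mask(im,lo,hi): return cv2.inRange(cv2.cvtColor(im,cv2.COLOR_BGR2HSV),np.array(lo),np.array(hi))
def blobs(m,amin):
    cs,_=cv2.findContours(m,cv2.RETR_EXTERNAL,cv2.CHAIN_APPROX_NONE)
    return [c for c in cs if cv2.contourArea(c)>amin]
def poly(name,c,z): return np.array([onz(name,u,v,z)[:2] for u,v in c.reshape(-1,2)])
def circ(P):  # Kasa fit
    A=np.c_[2*P,np.ones(len(P))]; s=np.linalg.lstsq(A,(P**2).sum(1),rcond=None)[0]
    return s[:2],np.sqrt(s[2]+s[0]**2+s[1]**2)
def rect(P):
    (c,s,a)=cv2.minAreaRect((P*1000).astype(np.float32)); 
    if s[0]<s[1]: s=(s[1],s[0]); a+=90
    return np.array(c)/1000,s,a
E
python3 - <<'E'
from meas import *
for name in("top","side"):
    im=cv2.imread(f"pics/{name}0.png"); print(name)
    b=mask(im,(95,110,70),(118,255,255))
    for c in blobs(b,80):
        if cv2.contourArea(c)>2500: continue
        h=cv2.convexHull(c); z=0.06
        p,r=circ(poly(name,h,z)); print(" blue",c.reshape(-1,2).mean(0),p,r)
    for c in blobs(mask(im,(5,180,120),(17,255,255)),60):
        print(" orange",c.reshape(-1,2).mean(0),cv2.contourArea(c),rect(poly(name,c,.073)))
    for c in blobs(mask(im,(0,190,120),(4,255,255)),30):
        print(" red",c.reshape(-1,2).mean(0),cv2.contourArea(c), circ(poly(name,c,.126)))
    w=mask(im,(0,0,150),(180,70,255))
    for c in blobs(w,150):
        if cv2.contourArea(c)>5000: continue
        h=cv2.convexHull(c); print(" white",c.reshape(-1,2).mean(0),cv2.contourArea(c),circ(poly(name,h,.04)),circ(poly(name,h,.008)))
E
python3 -c "
import cv2
im=cv2.imread('pics/top0.png');a=cv2.resize(im[160:330,350:520],None,fx=3,fy=3);b=cv2.resize(im[220:310,95:185],(300,300));c=cv2.resize(im[180:330,210:360],(300,300))
import numpy as np
r=np.zeros((600,290+520,3),np.uint8);r=np.zeros((600,800,3),np.uint8);r[:500,:500]=a[:500,:500];r[:300,500:]=b;r[300:,500:]=c
cv2.imwrite('pics/crop0.png',r)"
```

```text
top
 blue [303.5319 285.8191] [0.4787 0.0605] 0.03339964646187389
 blue [250.9362 272.0851] [0.5068 0.1667] 0.03352652807989076
 blue [138.9865 262.527 ] [0.5282 0.3989] 0.029066713372492815
 blue [317.0532 232.6809] [0.5848 0.032 ] 0.03381412025893289
 blue [264.8191 219.5106] [0.6133 0.1379] 0.03387568475435216
 blue [543.766  133.4894] [ 0.7909 -0.4516] 0.019498990275905816
 blue [60.2469 80.1111] [0.1719 0.6027] 0.7689833990934078
 orange [384.8837 188.8256] 601.0 (array([ 0.669 , -0.1057]), (61.71803665161133, 54.089576721191406), 112.7977237701416)
 red [498.0667 303.0267] 416.5 (array([ 0.441 , -0.3148]), np.float64(0.022822277868796148))
 red [225.8485 237.0606] 97.5 (array([0.5735, 0.2054]), np.float64(0.010837717795897742))
 red [150.7228 201.1683] 464.5 (array([0.6444, 0.3541]), np.float64(0.03137513736558508))
 white [296.4889 467.7222] 348.0 (array([0.1064, 0.0777]), np.float64(0.029660817701528456)) (array([0.0949, 0.079 ]), np.float64(0.030535789776535878))
 white [161.1287 379.7427] 609.5 (array([0.291 , 0.3584]), np.float64(0.08006676508897145)) (array([0.285 , 0.368
[... 3911 characters left out ...]
(0.06772311689743322)) (array([-0.3034, -0.4577]), np.float64(0.06964559102586887))
 white [270.0526 143.7684] 490.5 (array([ 0.7726, -0.4403]), np.float64(0.08652490130450566)) (array([ 0.7807, -0.4806]), np.float64(0.08898110668671734))
 white [424.5312  49.4896] 240.0 (array([ 0.2596, -1.0622]), np.float64(0.06354269691887386)) (array([ 0.2531, -1.1201]), np.float64(0.0653465003537127))
 white [336.5222  36.9415] 3391.0 (array([ 0.6233, -1.121 ]), np.float64(0.2842934103468101)) (array([ 0.6271, -1.1806]), np.float64(0.29236372298621))
 white [510.6378  20.9541] 1711.0 (array([-0.0549, -1.3039]), np.float64(0.20671718024161892)) (array([-0.0703, -1.3686]), np.float64(0.21258531580779383))
```

View pics/crop0.png

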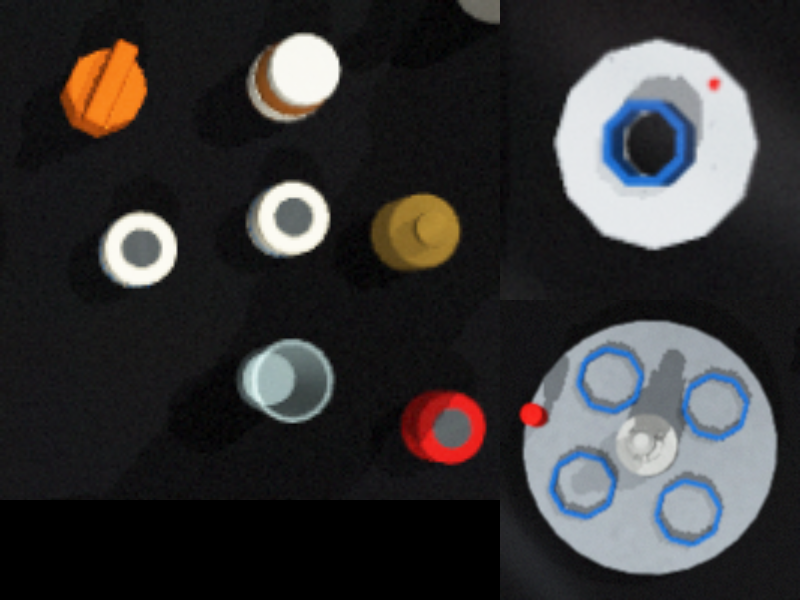

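Call:
move_arm:
  moves:
    - [362, 461, 0, 0.87]
    - [362, 461, 0, 0.87]
    - [362, 461, 0, 0.87]
    - [362, 461, 0, 0.87]
    - [362, 461, 0, 0.87]
    - [362, 461, 0, 0.87]
    - [362, 461, 0, 0.87]
    - [362, 461, 0, 0.87]
    - [362, 461, 0, 0.87]
    - [362, 461, 0, 0.87]
    - [362, 461, -60, 0.87]
    - [362, 461, -120, 0.87]
  gripper: 1

```text
clock: 1.6
position: [0.5645, -0.13, 0.1239]
tool_rot: [3.141, -0.0, 1.2]
force: [1.2, -0.9, -0.3]
grip_width: 0.0852
finger_force: 0.0
```

```bash
cat > s.py <<'E'
from meas import *
s=monitor.observe(); print({k:np.round(s[k],4) for k in("clock","position","tool_rot","qpos","force","grip_width","finger_force")})
E
python3 s.py; python3 -c "
from h import *
snap('side','side1');snap('top','top1')"
```

```text
{'clock': np.float64(1.6), 'position': array([ 0.5645, -0.13  ,  0.1239]), 'tool_rot': array([ 3.1406, -0.0002,  1.2003]), 'qpos': array([ 0.3625,  0.6213, -0.338 ,  1.8116,  0.2855,  0.7555, -0.4967]), 'force': array([ 1.2125, -0.9469, -0.329 ]), 'grip_width': np.float64(0.0852), 'finger_force': np.float64(0.0)}
```

View pics/side1.png

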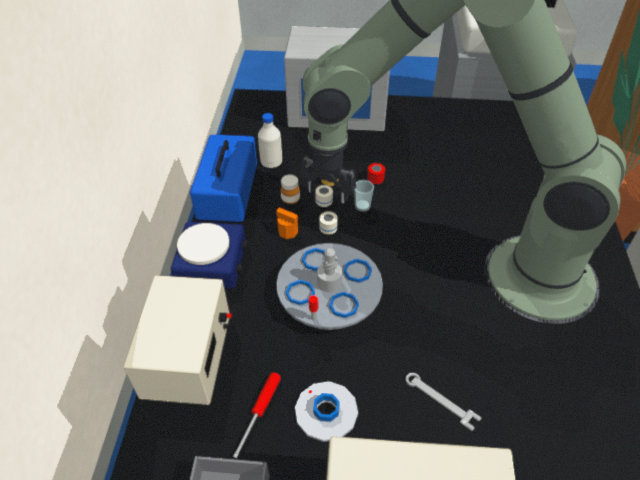

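The side view shows the open gripper above the puck at (328,222); it appears displaced only by its height. I'll go down and grip.

Call:
move_arm:
  moves:
    - [0, 0, -40, 0]
    - [0, 0, -80, 0]
    - [0, 0, -97, 0]
    - [0, 0, -97, 0]

```text
clock: 2.2
position: [0.5647, -0.1304, 0.029]
tool_rot: [-3.141, 0.0, 1.2]
force: [-0.7, 0.0, -0.3]
grip_width: 0.0854
finger_force: 0.0
```

Call:
move_arm:
  moves:
    - [0, 0, 0, 0]
    - [0, 0, 0, 0]
    - [0, 0, 0, 0]
    - [0, 0, 0, 0]
    - [0, 0, 0, 0]
    - [0, 0, 0, 0]
  gripper: 0.3
  newtons: 40

```text
clock: 2.95
position: [0.565, -0.1305, 0.0298]
tool_rot: [3.14, -0.0, 1.2]
force: [-2.8, 0.1, 13.7]
grip_width: 0.0487
finger_force: 39.0
```

Call:
move_arm:
  moves:
    - [0, 0, 60, 0]
    - [0, 0, 110, 0]
    - [0, 0, 110, 0]
    - [0, 0, 110, 0]

```text
clock: 3.45
position: [0.5642, -0.1305, 0.1384]
tool_rot: [3.141, 0.0, 1.2]
force: [0.3, 0.2, -1.6]
grip_width: 0.0488
finger_force: 42.9
```

```bash
python3 s.py; python3 - <<'E'
from meas import *
for n in("top","side"):
    im=snap(n,n+"2")
    for c in blobs(mask(im,(0,0,150),(180,70,255)),60):
        p=c.reshape(-1,2).mean(0)
        t=pix(n,[.564,-.13,.15])
        if np.hypot(*(p-t))<60: print(n,p,cv2.contourArea(c),t,circ(poly(n,cv2.convexHull(c),.14)))
E
```

```text
{'clock': np.float64(3.45), 'position': array([ 0.5642, -0.1305,  0.1384]), 'tool_rot': array([3.1414, 0.0002, 1.1995]), 'qpos': array([ 0.372 ,  0.6017, -0.35  ,  1.8028,  0.2784,  0.7855, -0.4909]), 'force': array([ 0.2605,  0.1937, -1.6388]), 'grip_width': np.float64(0.0488), 'finger_force': np.float64(42.8792)}
top [425.7812 249.8542] 333.0 [404.6307 238.7994] (array([ 0.5389, -0.1662]), np.float64(0.03431980677021393))
side [360.7333 198.25  ] 140.0 [328.2995 188.0474] (array([ 0.484 , -0.1094]), np.float64(0.033308915389840474))
side [328.271  193.1495] 108.5 [328.2995 188.0474] (array([ 0.5648, -0.1203]), np.float64(0.038563775314015995))
side [289.0526 180.5   ] 120.0 [328.2995 188.0474] (array([ 0.6703, -0.1627]), np.float64(0.02118708812848023))
```

Call:
move_arm:
  moves:
    - [-85, 190, 0, -0.68]
    - [-85, 190, 0, -0.68]
    - [-85, 190, 0, -0.68]
    - [-85, 190, 0, -0.68]
    - [-85, 190, 0, -0.68]
    - [-85, 190, 0, -0.68]
    - [-85, 190, -38, -0.68]
    - [-85, 190, -38, -0.68]
    - [-85, 190, -38, -0.68]

```text
clock: 4.68
position: [0.4797, 0.0591, 0.1008]
tool_rot: [-3.142, 0.0, 0.519]
force: [0.3, 0.5, -0.8]
grip_width: 0.0486
finger_force: 42.9
```

```bash
python3 s.py; python3 - <<'E'
from meas import *
a=snap("top","top3")[180:330,210:360]; b=snap("side","side3")[220:345,260:400]
cv2.imwrite("pics/c3.png",np.hstack([cv2.resize(a,(400,400)),cv2.resize(b,(400,400))]))
E
```

```text
{'clock': np.float64(4.675), 'position': array([0.4797, 0.0591, 0.1008]), 'tool_rot': array([-3.1416,  0.0002,  0.5192]), 'qpos': array([-0.1104,  0.5307, -0.176 ,  2.0762,  0.171 ,  0.5481, -1.4605]), 'force': array([ 0.2791,  0.5429, -0.8035]), 'grip_width': np.float64(0.0486), 'finger_force': np.float64(42.8767)}
```

View pics/c3.png

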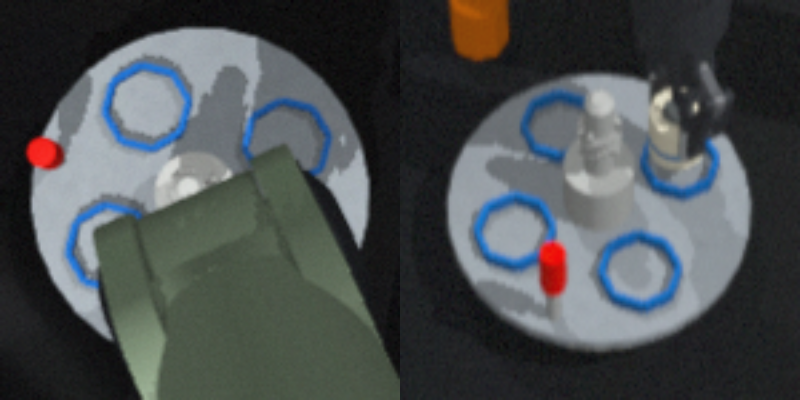

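The puck hangs just above the right-hand near pocket (crop 680,160), in line with the rim. I'll lower it.

Call:
move_arm:
  moves:
    - [0, 0, -10, 0]
    - [0, 0, -20, 0]
    - [0, 0, -21, 0]
    - [0, 0, -21, 0]
    - [0, 0, -21, 0]

```text
clock: 5.4
position: [0.4789, 0.0597, 0.079]
tool_rot: [-3.141, 0.001, 0.52]
force: [-2.5, 0.3, -3.0]
grip_width: 0.0485
finger_force: 59.1
```

```bash
python3 s.py; python3 - <<'E'
from meas import *
b=snap("side","side4")[220:345,260:400]
cv2.imwrite("pics/c4.png",cv2.resize(b,None,fx=4,fy=4,interpolation=2))
E
```

```text
{'clock': np.float64(5.4), 'position': array([0.4789, 0.0597, 0.079 ]), 'tool_rot': array([-3.1413,  0.0009,  0.52  ]), 'qpos': array([-0.1219,  0.5709, -0.1637,  2.0873,  0.1853,  0.4977, -1.4742]), 'force': array([-2.4561,  0.263 , -3.0052]), 'grip_width': np.float64(0.0485), 'finger_force': np.float64(59.0668)}
```

View pics/c4.png

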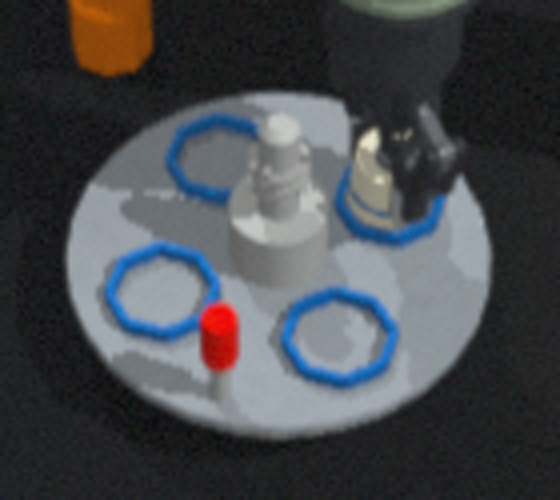

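The puck is sitting inside the rim at (390,205). Now I'll release it, lift, and go to the second puck.

Call:
move_arm:
  moves:
    - [0, 0, 0, 0]
    - [0, 0, 0, 0]
    - [0, 0, 0, 0]
    - [0, 0, 30, 0]
    - [0, 0, 90, 0]
    - [0, 0, 90, 0]
  gripper: 0.85

```text
clock: 6.2
position: [0.4813, 0.06, 0.1729]
tool_rot: [3.139, -0.006, 0.519]
force: [0.5, -0.1, -1.0]
grip_width: 0.0725
finger_force: 0.0
```

Call:
move_arm:
  moves:
    - [104, -297, 0, 1.57]
    - [104, -297, 0, 1.57]
    - [104, -297, 0, 1.57]
    - [104, -297, 0, 1.57]
    - [104, -297, 0, 1.57]
    - [104, -297, 0, 1.57]
    - [104, -297, 0, 1.57]
    - [104, -297, 0, 1.57]
    - [104, -297, 0, 1.57]
    - [104, -297, -50, 1.57]
    - [104, -297, -50, 1.57]
  gripper: 1

```text
clock: 7.58
position: [0.5814, -0.2368, 0.1161]
tool_rot: [-3.138, -0.005, 2.09]
force: [-0.0, 1.0, 1.1]
grip_width: 0.0854
finger_force: 0.0
```

```bash
python3 s.py; python3 - <<'E'
from meas import *
a=snap("top","top5"); b=snap("side","side5")
for n,im in(("top",a),("side",b)):
    for c in blobs(mask(im,(0,0,150),(180,70,255)),60):
        p=c.reshape(-1,2).mean(0)
        if min(np.hypot(*(p-pix(n,X))) for X in([.583,-.237,.04],[.479,.06,.09],[.564,-.13,.04]))<30: print(n,p,cv2.contourArea(c))
    for c in blobs(mask(im,(5,180,120),(17,255,255)),60): print(" orange",c.reshape(-1,2).mean(0),cv2.contourArea(c))
cv2.imwrite("pics/c5.png",np.hstack([cv2.resize(a[160:330,200:520],(400,212)),cv2.resize(b[150:345,260:400],(400,557))[:212]*0+cv2.resize(b[130:345,240:400],(400,212))]) if 0 else np.hstack([a[140:340,200:520],b[130:330,230:430]]))
E
```

```text
{'clock': np.float64(7.575), 'position': array([ 0.5814, -0.2368,  0.1161]), 'tool_rot': array([-3.1379, -0.0047,  2.0898]), 'qpos': array([ 0.6305,  0.7282, -0.5149,  1.6694,  0.4424,  0.8687,  0.451 ]), 'force': array([-0.013 ,  0.9517,  1.1323]), 'grip_width': np.float64(0.0854), 'finger_force': np.float64(0.0)}
top [446.1277 232.3191] 188.0
 orange [384.8721 188.8372] 601.0
side [323.8095 191.9286] 145.0
 orange [286.642 222.642] 481.5
```

View pics/c5.png

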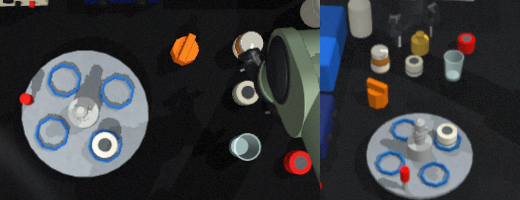

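The first puck is seated in its pocket (crop 105,145). Puck 2 and the nut have not moved. Next is the second grasp.

Call:
move_arm:
  moves:
    - [0, 0, 0, 0]
    - [0, 0, -45, 0]
    - [0, 0, -80, 0]
    - [0, 0, -91, 0]
    - [0, 0, -91, 0]

```text
clock: 8.3
position: [0.5838, -0.2373, 0.0291]
tool_rot: [3.141, 0.0, 2.09]
force: [0.5, 0.0, 0.2]
grip_width: 0.0854
finger_force: 0.0
```

Call:
move_arm:
  moves:
    - [0, 0, 0, 0]
    - [0, 0, 0, 0]
    - [0, 0, 0, 0]
    - [0, 0, 0, 0]
    - [0, 0, 0, 0]
    - [0, 0, 0, 0]
  gripper: 0.3
  newtons: 40

```text
clock: 9.05
position: [0.5839, -0.2376, 0.0297]
tool_rot: [3.141, 0.001, 2.09]
force: [-2.8, 0.0, 11.8]
grip_width: 0.0483
finger_force: 39.6
```

Call:
move_arm:
  moves:
    - [0, 0, 60, 0]
    - [0, 0, 100, 0]
    - [1, 60, 100, 0]
    - [1, 120, 100, 0]
    - [2, 180, 100, 0]
    - [2, 240, 100, 0]
    - [2, 269, 100, 0]
    - [2, 269, 75, 0]
    - [2, 269, 75, 0]
    - [2, 269, 75, 0]

```text
clock: 10.3
position: [0.5857, 0.0313, 0.1041]
tool_rot: [3.141, 0.0, 2.089]
force: [0.1, 0.4, -1.8]
grip_width: 0.0488
finger_force: 42.5
```

```bash
python3 s.py; python3 - <<'E'
from meas import *
a=snap("top","top6"); b=snap("side","side6")
cv2.imwrite("pics/c6.png",cv2.resize(np.hstack([a[180:330,210:360],b[215:365,260:400]]),None,fx=2.7,fy=2.7,interpolation=2))
E
```

```text
{'clock': np.float64(10.3), 'position': array([0.5857, 0.0313, 0.1041]), 'tool_rot': array([3.1412, 0.0003, 2.089 ]), 'qpos': array([ 0.2006,  0.6892, -0.5137,  1.7951,  0.4614,  0.7786, -0.0319]), 'force': array([ 0.1005,  0.4268, -1.8107]), 'grip_width': np.float64(0.0488), 'finger_force': np.float64(42.5366)}
```

View pics/c6.png

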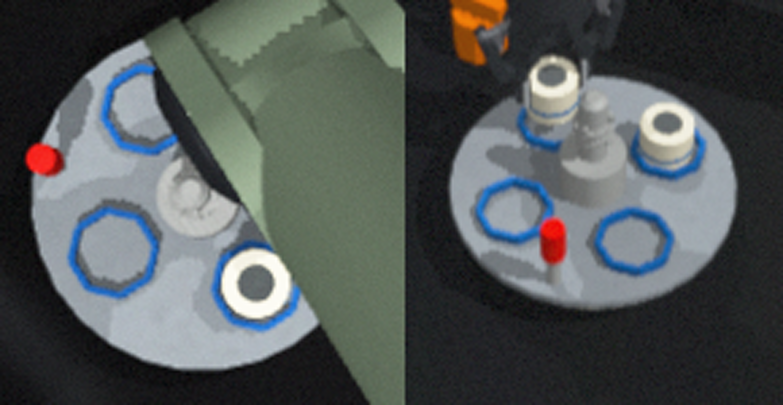

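The second puck hangs right above pocket c (crop 553,115). I'll lower and release it.

Call:
move_arm:
  moves:
    - [0, 0, -12, 0]
    - [0, 0, -23, 0]
    - [0, 0, -24, 0]
    - [0, 0, -24, 0]
    - [0, 0, -24, 0]

```text
clock: 11.02
position: [0.5852, 0.0314, 0.0788]
tool_rot: [-3.141, 0.0, 2.09]
force: [0.1, -1.8, 2.6]
grip_width: 0.0487
finger_force: 44.5
```

Call:
move_arm:
  moves:
    - [0, 0, 0, 0]
    - [0, 0, 0, 0]
    - [0, 0, 0, 0]
    - [0, 0, 0, 0]
    - [0, 0, 30, 0]
    - [0, 0, 90, 0]
    - [0, 0, 130, 0]
    - [0, 0, 130, 0]
  gripper: 0.85

```text
clock: 12.02
position: [0.5867, 0.0319, 0.2123]
tool_rot: [3.137, 0.002, 2.089]
force: [-0.1, -0.3, -1.3]
grip_width: 0.0724
finger_force: 0.0
```

Call:
move_arm:
  moves:
    - [-56, 378, 0, 0]
    - [-56, 378, 0, 0]
    - [-56, 378, 0, 0]
    - [-56, 378, 0, 0]
    - [-56, 378, 0, 0]
    - [-56, 378, 0, 0]
    - [-56, 378, 0, 0]
    - [-56, 378, 0, 0]
  gripper: 1

```text
clock: 13.02
position: [0.5289, 0.4098, 0.2082]
tool_rot: [-3.14, 0.0, 2.091]
force: [0.2, 0.0, 0.4]
grip_width: 0.0853
finger_force: 0.0
```

```bash
python3 s.py; python3 - <<'E'
from meas import *
im=cv2.imread("pics/top0.png")
c=blobs(mask(im,(0,0,110),(180,70,255))[200:320,90:200],1500)[0].reshape(-1,2)+[90,200]
print("plate",circ(poly("top",cv2.convexHull(c),.008)))
c=[c for c in blobs(mask(im,(95,110,70),(118,255,255)),80) if abs(c.reshape(-1,2).mean(0)-[139,262]).max()<8][0]
P=poly("top",cv2.convexHull(c),.03);print("hub",circ(P))
q=cv2.approxPolyDP((P*1000).astype(np.float32),3,True).reshape(-1,2);print(q)
ctr=P.mean(0)
for n in("top","side"):
    im=snap(n,n+"7")
    for c in blobs(mask(im,(0,0,150),(180,70,255)),60):
        p=c.reshape(-1,2).mean(0)
        for X in([.585,.032,.09],[.479,.06,.09]):
            if np.hypot(*(p-pix(n,X)))<15: print(n,X,cv2.contourArea(c),circ(poly(n,cv2.convexHull(c),.09)))
    for c in blobs(mask(im,(0,190,120),(4,255,255)),30): print(" red",c.reshape(-1,2).mean(0))
E
```

```text
{'clock': np.float64(13.025), 'position': array([0.5289, 0.4098, 0.2082]), 'tool_rot': array([-3.1403,  0.0004,  2.0907]), 'qpos': array([-0.3893,  0.6878, -0.5846,  1.4859,  0.4057,  1.0919, -0.538 ]), 'force': array([0.2489, 0.0009, 0.3641]), 'grip_width': np.float64(0.0853), 'finger_force': np.float64(0.0)}
plate (array([0.5298, 0.4117]), np.float64(0.06730041560798769))
hub (array([0.5291, 0.4093]), np.float64(0.029885668513916004))
[[553.8381 393.612 ]
 [538.9183 380.4113]
 [517.8513 380.3415]
 [503.218  395.6033]
 [503.3704 421.9824]
 [518.2739 437.5354]
 [541.5955 437.6736]
 [556.2834 422.2601]]
top [0.585, 0.032, 0.09] 506.0 (array([0.5871, 0.0319]), np.float64(0.025596581369889595))
 red [497.9315 302.7808]
 red [225.7273 238.7273]
 red [150.7525 201.1683]
 red [265.7216 394.5258]
```

Call:
move_arm:
  moves:
    - [1, 1.5, 0, -0.17]
    - [1, 1.5, -60, -0.34]
    - [1, 1.5, -110, -0.52]
    - [1, 1.5, -150, -0.52]
    - [1, 1.5, -175, -0.52]
    - [1, 1.5, -184, -0.52]
    - [1, 1.5, -184, -0.52]

```text
clock: 14.0
position: [0.5308, 0.4104, 0.0255]
tool_rot: [-3.142, 0.0, 1.569]
force: [-0.5, 0.2, 0.6]
grip_width: 0.0852
finger_force: 0.0
```

Call:
move_arm:
  moves:
    - [0, 0, 0, 0]
    - [0, 0, 0, 0]
    - [0, 0, 0, 0]
    - [0, 0, 0, 0]
    - [0, 0, 0, 0]
    - [0, 0, 0, 0]
  gripper: 0.3
  newtons: 70

```text
clock: 14.75
position: [0.5307, 0.4115, 0.0268]
tool_rot: [3.141, -0.001, 1.57]
force: [-4.3, -2.9, 13.2]
grip_width: 0.0528
finger_force: 73.5
```

Call:
move_arm:
  moves:
    - [0, 0, 30, 0]
    - [0, 0, 80, 0]
    - [0, 0, 140, 0]
    - [0, 0, 170, 0]
    - [0, 0, 170, 0]
    - [0, 0, 170, 0]

```text
clock: 15.5
position: [0.53, 0.4106, 0.1942]
tool_rot: [-3.141, 0.001, 1.57]
force: [-0.5, -0.6, -3.5]
grip_width: 0.0521
finger_force: 76.0
```

```bash
python3 s.py; python3 - <<'E'
from meas import *
a=snap("top","top8"); b=snap("side","side8")
cv2.imwrite("pics/c8.png",cv2.resize(np.hstack([a[180:360,80:360],b[205:425,250:410][:180]]),None,fx=1.8,fy=1.8,interpolation=2))
for n,im in(("top",a),("side",b)):
    bm=mask(im,(95,110,70),(118,255,255))
    for c in blobs(bm,60):
        if cv2.contourArea(c)<2500: 
            p,r=circ(poly(n,cv2.convexHull(c),.06))
            if .02<r<.05: print(n,p,r)
    for c in blobs(mask(im,(0,190,120),(4,255,255)),30): print(" red",c.reshape(-1,2).mean(0))
E
```

```text
{'clock': np.float64(15.5), 'position': array([0.53  , 0.4106, 0.1942]), 'tool_rot': array([-3.1407,  0.0011,  1.5698]), 'qpos': array([-0.4636,  0.6812, -0.4585,  1.4984,  0.3291,  1.0406, -1.0021]), 'force': array([-0.4798, -0.5699, -3.532 ]), 'grip_width': np.float64(0.0521), 'finger_force': np.float64(76.0201)}
top [0.4796 0.0584] 0.03324997762043079
top [0.5049 0.1652] 0.03359104551601992
top [0.5383 0.4564] 0.030266005078792534
top [0.5865 0.0334] 0.033391586876502816
top [0.6119 0.1402] 0.03371144714358345
top [0.9326 0.0761] 0.023379999980513298
 red [497.7333 302.6667]
 red [225.5625 238.8125]
 red [151.01 200.9 ]
side [0.5366 0.3374] 0.03618010449077481
side [0.6166 0.1436] 0.030502665484303512
side [ 0.7903 -0.5497] 0.024876585650084666
 red [265.4536 394.5155]
```

View pics/c8.png

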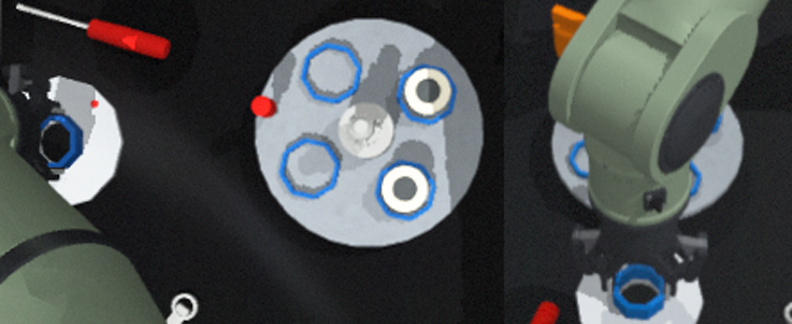

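Both pucks sit in their pockets (crop 428,92 and 405,188), and the cover hangs level in the gripper. I'll check the arm-to-camera offset using the hub and puck 1.

```bash
python3 - <<'E'
from meas import *
for n in("top","side"):
    im=cv2.imread(f"pics/{n}8.png"); bm=mask(im,(95,110,50),(118,255,255))
    for c in blobs(bm,60):
        if np.hypot(*(c.reshape(-1,2).mean(0)-pix(n,[.53,.41,.195])))<20:
            P=poly(n,cv2.convexHull(c),.1974); Q=poly(n,cv2.convexHull(c),.1754)
            print(n,"hub top-plane",P.min(0),P.max(0),"base-plane",Q.min(0),Q.max(0), pix(n,[.53,.4106,.1974]))
            h=c.reshape(-1,2); print(h.min(0),h.max(0))
    for c in blobs(mask(im,(0,0,150),(180,70,255)),60):
        p=c.reshape(-1,2).mean(0)
        for X in([.585,.032,.09],[.479,.06,.09]):
            if np.hypot(*(p-pix(n,X)))<15: print(n,X,circ(poly(n,cv2.convexHull(c),.09)))
a=np.arctan2
for p,q in(((.4787,.0605),(.4796,.0584)),((.5068,.1667),(.5049,.1652)),((.5848,.032),(.5865,.0334)),((.6133,.1379),(.6119,.1402))):
    print(np.degrees(a(q[1]-.0993,q[0]-.5458)-a(p[1]-.0993,p[0]-.5458)))
# spindle pilot tip as seen, z=.168
for n in("top","side"): print(n,pix(n,[.5458,.0993,.168]))
E
```

```text
top hub top-plane [0.5075 0.3773] [0.56   0.4213] base-plane [0.5079 0.3855] [0.5615 0.4306] [107.4897 259.6144]
[102 243] [125 272]
top [0.585, 0.032, 0.09] (array([0.5873, 0.0321]), np.float64(0.02534572125947291))
side hub top-plane [0.5053 0.3842] [0.559  0.4501] base-plane [0.5056 0.3707] [0.5606 0.4381] [325.672  363.1289]
[310 351] [338 382]
side [0.585, 0.032, 0.09] (array([ 0.5774, -0.0015]), np.float64(0.053069593628990545))
1.6705195447811705
1.770105101883522
1.6075097895398374
1.9843818433662024
top [280.1137 249.6791]
side [329.0277 250.1923]
```

Call:
move_arm:
  moves:
    - [0, 0, 25, 0]
    - [13, -60, 25, 0]
    - [13, -120, 25, 0]
    - [13, -180, 25, 0]
    - [13, -240, 25, 0]
    - [13.5, -290, 25, 0]
    - [13.5, -313.5, 25, 0]
    - [13.5, -313.5, 25, 0]
    - [13.5, -313.5, 10, 0]
    - [13.5, -313.5, 10, 0]
    - [13.5, -313.5, 10, 0]

```text
clock: 16.98
position: [0.5437, 0.0984, 0.2049]
tool_rot: [-3.141, -0.0, 1.571]
force: [0.1, -0.3, -2.8]
grip_width: 0.0526
finger_force: 75.8
```

```bash
python3 s.py; python3 - <<'E'
from meas import *
a=snap("top","top9"); b=snap("side","side9")
cv2.imwrite("pics/c9.png",cv2.resize(np.hstack([a[180:330,220:360],b[190:340,260:400]]),None,fx=2.8,fy=2.8,interpolation=2))
E
```

```text
{'clock': np.float64(16.975), 'position': array([0.5437, 0.0984, 0.2049]), 'tool_rot': array([-3.1408, -0.0002,  1.5709]), 'qpos': array([ 0.0555,  0.4886, -0.4664,  1.8162,  0.272 ,  0.9011, -0.5342]), 'force': array([ 0.1079, -0.2838, -2.8106]), 'grip_width': np.float64(0.0526), 'finger_force': np.float64(75.7739)}
```

View pics/c9.png

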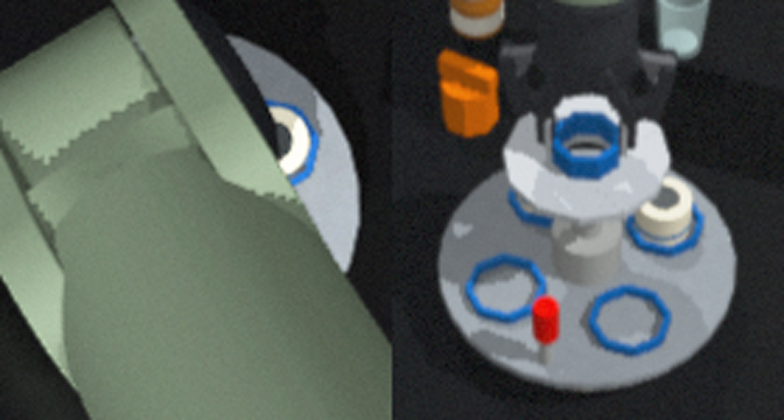

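The hub (crop x≈587) lines up with the collar (≈586) in the side view. I'll lower it in steps and watch the force.

Call:
move_arm:
  moves:
    - [0, 0, -8, 0]
    - [0, 0, -16, 0]
    - [0, 0, -24, 0]
    - [0, 0, -32, 0]
    - [0, 0, -40, 0]
    - [0, 0, -45, 0]
    - [0, 0, -45, 0]

```text
clock: 17.95
position: [0.5438, 0.0977, 0.16]
tool_rot: [-3.141, 0.0, 1.57]
force: [-0.9, 0.5, -2.7]
grip_width: 0.052
finger_force: 75.9
```

Call:
move_arm:
  moves:
    - [0, 0, -8, 0]
    - [0, 0, -16, 0]
    - [0, 0, -24, 0]
    - [0, 0, -32, 0]
    - [0, 0, -38, 0]
    - [0, 0, -38, 0]
    - [0, 0, -38, 0]

```text
clock: 18.82
position: [0.544, 0.0977, 0.1224]
tool_rot: [3.141, -0.0, 1.57]
force: [-0.3, 0.1, -3.0]
grip_width: 0.0527
finger_force: 75.9
```

```bash
python3 s.py
```

```text
{'clock': np.float64(18.825), 'position': array([0.544 , 0.0977, 0.1224]), 'tool_rot': array([ 3.1414, -0.0001,  1.5697]), 'qpos': array([ 0.0172,  0.6007, -0.4185,  1.8792,  0.3501,  0.7338, -0.6002]), 'force': array([-0.2924,  0.14  , -2.9557]), 'grip_width': np.float64(0.0527), 'finger_force': np.float64(75.9067)}
```

Call:
move_arm:
  moves:
    - [0, 0, -1.5, 0]
    - [0, 0, -2.5, 0]
    - [0, 0, -2.5, 0]

```text
clock: 19.2
position: [0.5439, 0.0977, 0.1199]
tool_rot: [3.141, -0.0, 1.57]
force: [-0.5, -0.2, -3.0]
grip_width: 0.0525
finger_force: 76.0
```

Call:
move_arm:
  moves:
    - [0, 0, 0, 0]
    - [0, 0, 0, 0]
    - [0, 0, 0, 0]
    - [0, 0, 0, 0]
    - [0, 0, 30, 0]
    - [0, 0, 90, 0]
    - [0, 0, 140, 0]
    - [0, 0, 140, 0]
    - [0, 0, 140, 0]
  gripper: 0.9

```text
clock: 20.32
position: [0.5437, 0.0975, 0.2595]
tool_rot: [-3.141, 0.0, 1.57]
force: [-0.3, 0.0, -0.1]
grip_width: 0.0766
finger_force: 0.0
```

Call:
move_arm:
  moves:
    - [95, -206, 0, -0.53]
    - [95, -206, 0, -0.53]
    - [95, -206, 0, -0.53]
    - [95, -206, 0, -0.53]
    - [95, -206, 0, -0.53]
    - [95, -206, 0, -0.53]
    - [95, -206, 0, -0.53]

```text
clock: 21.2
position: [0.6386, -0.1071, 0.2594]
tool_rot: [-3.141, 0.0, 1.041]
force: [1.0, -0.8, 0.3]
grip_width: 0.0769
finger_force: 0.0
```

```bash
python3 s.py; python3 - <<'E'
from meas import *
a=snap("top","top10"); b=snap("side","side10")
for n,im in(("top",a),("side",b)):
    for c in blobs(mask(im,(5,180,120),(17,255,255)),60): print(n," orange",c.reshape(-1,2).mean(0),cv2.contourArea(c))
cv2.imwrite("pics/c10.png",cv2.resize(np.hstack([a[140:340,200:440],b[160:360,230:400]]),None,fx=1.9,fy=1.9,interpolation=2))
# wing: bright top face of the bar in first picture
im=cv2.imread("pics/top0.png")[160:215,360:415]; h=cv2.cvtColor(im,cv2.COLOR_BGR2HSV)
m=mask(im,(5,150,60),(20,255,255)); V=h[...,2][m>0]; print(np.histogram(V,8))
cv2.imwrite("pics/wing.png",cv2.resize(im,(550,550),interpolation=2))
E
```

```text
{'clock': np.float64(21.2), 'position': array([ 0.6386, -0.1071,  0.2594]), 'tool_rot': array([-3.1408,  0.    ,  1.0413]), 'qpos': array([ 0.2707,  0.5587, -0.3021,  1.5083,  0.1773,  1.1023, -0.598 ]), 'force': array([ 1.014 , -0.7555,  0.294 ]), 'grip_width': np.float64(0.0769), 'finger_force': np.float64(0.0)}
top  orange [380.6667 189.8696] 379.5
side  orange [286.642 222.642] 481.5
(array([ 13,   8,  25,  62,  54,  23,  28, 460]), array([ 62.  ,  85.25, 108.5 , 131.75, 155.  , 178.25, 201.5 , 224.75,
       248.  ]))
```

View pics/c10.png

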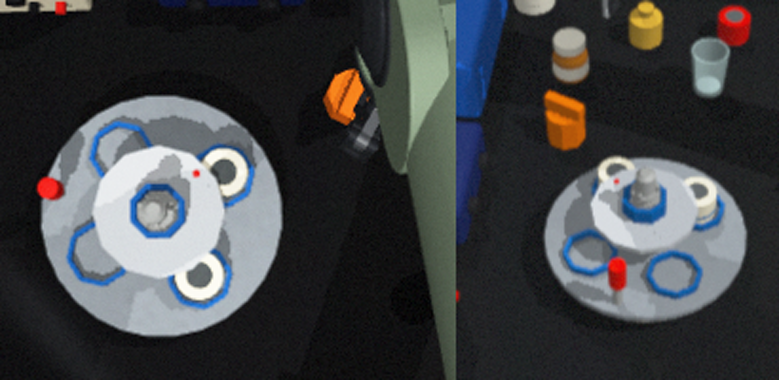

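View pics/wing.png

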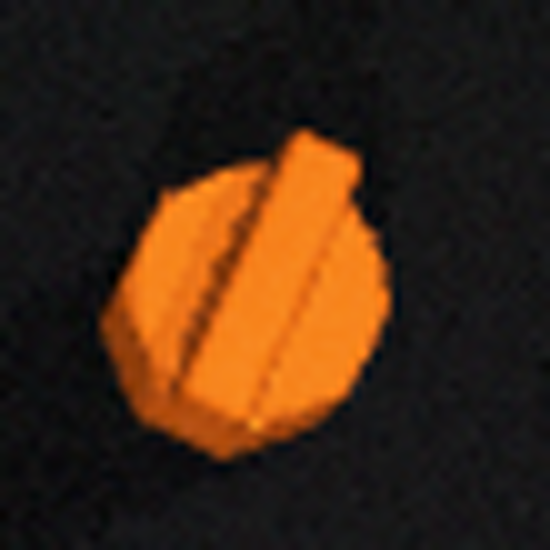

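The cover is seated over the spindle (crop 158,210) with both pucks in place, and the nut has not moved. In the zoom, the wing's top-face ends have midpoints at about (332,144) and (219,409).

```bash
python3 - <<'E'
from meas import *
f=lambda u,v:onz("top",360+u/10-.05,160+v/10-.05,.073)[:2]
a,b=f(332,144),f(219,409); print(a,b,(a+b)/2,np.hypot(*(a-b)),np.arctan2(*(a-b)[::-1]))
# pilot tip / hub centre now
im=cv2.imread("pics/top10.png"); bm=mask(im,(95,110,50),(118,255,255))
for c in blobs(bm,40):
    P=poly("top",cv2.convexHull(c),.123); p,r=circ(P)
    if np.hypot(*(p-[.545,.099]))<.02: print("hub",p,r,P.min(0),P.max(0))
for c in blobs(mask(im,(0,190,120),(4,255,255)),30): print(" red",c.reshape(-1,2).mean(0),circ(poly("top",c,.126)))
E
```

```text
[ 0.7001 -0.1229] [ 0.6464 -0.0987] [ 0.6732 -0.1108] 0.058965992485125095 -0.423554414519383
hub [0.5463 0.0979] 0.02782286807744877 [0.5209 0.0705] [0.5724 0.1237]
 red [225.7576 238.7273] (array([0.5703, 0.2059]), np.float64(0.010747534880728774))
 red [150.6931 201.198 ] (array([0.6445, 0.3542]), np.float64(0.03129889148377732))
```

Call:
move_arm:
  moves:
    - [32.5, -3, 0, 1.68]
    - [32.5, -3, 0, 1.68]
    - [32.5, -3, 0, 1.68]
    - [32.5, -3, 0, 1.68]
    - [32.5, -3, 0, 1.68]
    - [32.5, -3, -50, 1.68]
    - [32.5, -3, -100, 1.68]
    - [32.5, -3, -120, 1.68]
    - [32.5, -3, -130, 1.68]
    - [32.5, -3, -170, 1.68]
    - [32.5, -3, -191, 1.68]
    - [32.5, -3, -191, 1.68]
  gripper: 0.7

```text
clock: 22.8
position: [0.6707, -0.1109, 0.0677]
tool_rot: [-3.141, -0.002, 2.72]
force: [-0.3, 0.8, -0.0]
grip_width: 0.0596
finger_force: 0.0
```

Call:
move_arm:
  moves:
    - [0, 0, 0, 0]
    - [0, 0, 0, 0]
    - [0, 0, 0, 0]
    - [0, 0, 0, 0]
    - [0, 0, 0, 0]
    - [0, 0, 0, 0]
    - [0, 0, 0, 0]
  gripper: 0
  newtons: 50

```text
clock: 23.68
position: [0.672, -0.1112, 0.0698]
tool_rot: [3.141, 0.001, 2.72]
force: [0.7, 0.1, 6.9]
grip_width: 0.0147
finger_force: 54.2
```

```bash
python3 s.py; python3 - <<'E'
from meas import *
b=snap("side","side11")
for c in blobs(mask(b,(5,180,120),(17,255,255)),60): print(" orange",c.reshape(-1,2).mean(0),cv2.contourArea(c))
E
```

```text
{'clock': np.float64(23.675), 'position': array([ 0.672 , -0.1112,  0.0698]), 'tool_rot': array([3.141 , 0.0015, 2.7198]), 'qpos': array([ 0.4386,  0.8802, -0.599 ,  1.534 ,  0.5832,  0.9098,  0.7933]), 'force': array([0.7008, 0.1296, 6.8793]), 'grip_width': np.float64(0.0147), 'finger_force': np.float64(54.175)}
 orange [287.4045 223.1798] 349.5
```

Call:
move_arm:
  moves:
    - [0, 0, 60, 0]
    - [0, 0, 120, 0]
    - [0, 0, 180, 0]
    - [0, 0, 207, -0.18]
    - [-127.3, 209.2, 207, -1.72]
    - [-127.3, 209.2, 207, -1.72]
    - [-127.3, 209.2, 207, -1.72]
    - [-127.3, 209.2, 207, -1.72]
    - [-127.3, 209.2, 207, -1.72]
    - [-127.3, 209.2, 207, -1.72]
    - [-127.3, 209.2, 207, -1.72]
    - [-127.3, 209.2, 207, -1.72]

```text
clock: 25.22
position: [0.5439, 0.0978, 0.2759]
tool_rot: [-3.142, 0.0, 1.038]
force: [1.4, -0.4, -2.6]
grip_width: 0.0147
finger_force: 53.0
```

Call:
move_arm:
  moves:
    - [0, 0, 0, -0.18]
    - [0, 0, 0, -0.18]
    - [0, 0, 0, 0]
    - [0, 0, -25, 0]
    - [0, 0, -25, 0]
    - [0, 0, -25, 0]

```text
clock: 25.98
position: [0.5443, 0.0979, 0.2515]
tool_rot: [3.141, -0.0, 1.046]
force: [0.1, -0.1, -2.7]
grip_width: 0.0148
finger_force: 52.9
```

```bash
python3 s.py; python3 - <<'E'
from meas import *
b=snap("side","side12"); a=snap("top","top12")
for c in blobs(mask(b,(5,180,120),(17,255,255)),60): print(" orange",c.reshape(-1,2).mean(0),cv2.contourArea(c),c.reshape(-1,2).min(0),c.reshape(-1,2).max(0))
cv2.imwrite("pics/c12.png",cv2.resize(np.hstack([b[170:340,260:400],a[170:340,200:340]]),None,fx=2.8,fy=2.8,interpolation=2))
E
```

```text
{'clock': np.float64(25.975), 'position': array([0.5443, 0.0979, 0.2515]), 'tool_rot': array([ 3.1414, -0.0003,  1.0455]), 'qpos': array([ 0.0124,  0.423 , -0.4005,  1.7706,  0.193 ,  0.9863, -0.9887]), 'force': array([ 0.1129, -0.11  , -2.6572]), 'grip_width': np.float64(0.0148), 'finger_force': np.float64(52.9392)}
 orange [328.43 236.54] 495.0 [317 220] [340 254]
```

View pics/c12.png

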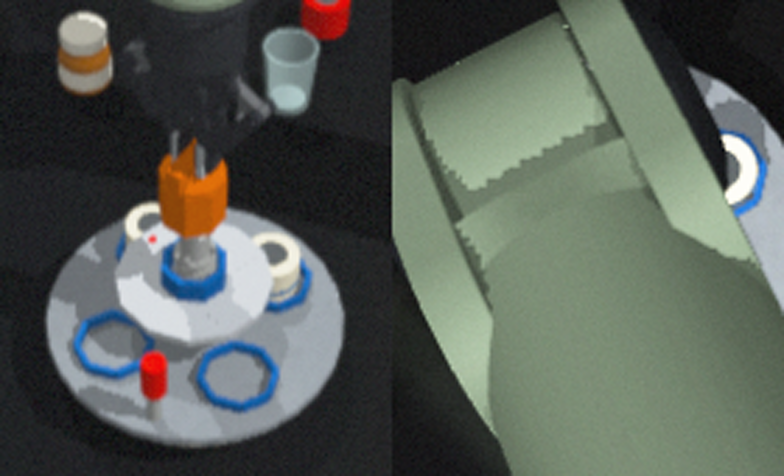

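The nut (crop x≈193) is centred over the thread and hub (≈195). I'll lower it gently.

Call:
move_arm:
  moves:
    - [0, 0, -8, 0]
    - [0, 0, -16, 0]
    - [0, 0, -24, 0]
    - [0, 0, -30, 0]
    - [0, 0, -34, 0]
    - [0, 0, -36, 0]
    - [0, 0, -36, 0]

```text
clock: 26.95
position: [0.5434, 0.0984, 0.214]
tool_rot: [-3.14, 0.0, 1.045]
force: [-2.6, 4.8, -5.3]
grip_width: 0.0145
finger_force: 52.4
```

Call:
move_arm:
  moves:
    - [0, 0, -1, 0]
    - [0, 0, -2, 0]
    - [0, 0, -3, 0]
    - [0, 0, -4, 0]
    - [0, 0, -5, 0]
    - [0, 0, -5, 0]
  newtons: 20

```text
clock: 27.7
position: [0.5432, 0.0984, 0.2092]
tool_rot: [-3.14, 0.001, 1.045]
force: [-4.1, 5.1, -4.3]
grip_width: 0.0149
finger_force: 52.8
```

Call:
move_arm:
  moves:
    - [-1, 1, 0, 0]
    - [-1, 1, -1, 0]
    - [-1, 1, -2, 0]
    - [-1, 1, -3, 0]
    - [-1, 1, -3, 0]

```text
clock: 28.32
position: [0.5431, 0.0988, 0.2067]
tool_rot: [-3.142, 0.0, 1.044]
force: [-1.2, 1.1, -2.3]
grip_width: 0.0149
finger_force: 53.1
```

```bash
python3 s.py; python3 - <<'E'
from meas import *
b=snap("side","side13")
for c in blobs(mask(b,(5,180,120),(17,255,255)),60): print(" orange",c.reshape(-1,2).mean(0),cv2.contourArea(c),c.reshape(-1,2).min(0),c.reshape(-1,2).max(0))
for z in(.123,.129,.135,.141): print(z,pix("side",[.5438,.0985+.026,z]),pix("side",[.5438,.0985,z]))
E
```

```text
{'clock': np.float64(28.325), 'position': array([0.5431, 0.0988, 0.2067]), 'tool_rot': array([-3.1415,  0.0001,  1.0439]), 'qpos': array([-0.002 ,  0.4743, -0.3875,  1.8194,  0.2238,  0.891 , -1.0194]), 'force': array([-1.2497,  1.1188, -2.3125]), 'grip_width': np.float64(0.0149), 'finger_force': np.float64(53.0525)}
 orange [328.7857 250.4898] 458.0 [318 235] [340 267]
0.123 [328.985  271.1771] [329.777  262.6388]
0.129 [329.0016 269.5322] [329.796 260.987]
0.135 [329.0184 267.8763] [329.8151 259.3244]
0.141 [329.0352 266.2094] [329.8343 257.6509]
```

Call:
move_arm:
  moves:
    - [0, 0, -1, 0]
    - [0, 0, -2, 0]
    - [0, 0, -3, 0]
    - [0, 0, -4, 0]
    - [0, 0, -4, 0]

```text
clock: 29.0
position: [0.5441, 0.0992, 0.2056]
tool_rot: [3.139, -0.002, 1.044]
force: [-12.9, -2.2, 44.9]
grip_width: 0.0147
finger_force: 59.7
```

Call:
move_arm:
  moves:
    - [0, 0, 3.5, 0]
    - [0, 0, 3.5, 0]

```text
clock: 29.25
position: [0.5433, 0.0988, 0.2065]
tool_rot: [3.141, -0.0, 1.044]
force: [0.1, -0.2, 0.4]
grip_width: 0.015
finger_force: 53.7
```

Call:
move_arm:
  moves:
    - [0, 0, 0, 0]
    - [0, 0, 0, 0]
    - [0, 0, 0, 0]
  gripper: 0.24
  newtons: 20

```text
clock: 29.62
position: [0.5432, 0.0988, 0.2062]
tool_rot: [-3.142, 0.0, 1.044]
force: [0.8, -0.0, 0.0]
grip_width: 0.0202
finger_force: 0.0
```

```bash
python3 s.py; cat > nut.py <<'E'
from meas import *
import sys
b=snap("side","n"+sys.argv[1])
for c in blobs(mask(b,(5,180,120),(17,255,255)),60):
    q=c.reshape(-1,2); lo=q[q[:,1]>q[:,1].max()-12]
    # bottom edge, sub-pixel: vertical intensity profile of orange mask mean column bottom
    m=mask(b,(5,150,70),(20,255,255)); cols=[m[:,u].nonzero()[0].max() for u in range(324,335) if m[:,u].any()]
    print(" orange",q.mean(0),cv2.contourArea(c),q.min(0),q.max(0),np.mean(cols))
for c in blobs(mask(b,(0,190,120),(4,255,255)),30): print(" red",c.reshape(-1,2).mean(0))
E
python3 nut.py 1
```

```text
{'clock': np.float64(29.625), 'position': array([0.5432, 0.0988, 0.2062]), 'tool_rot': array([-3.1416,  0.    ,  1.0439]), 'qpos': array([-0.0021,  0.475 , -0.3874,  1.8197,  0.2242,  0.8899, -1.0197]), 'force': array([ 0.7552, -0.0403,  0.0037]), 'grip_width': np.float64(0.0202), 'finger_force': np.float64(0.0)}
 orange [328.9798 250.4444] 461.5 [318 233] [340 267] 266.27272727272725
 red [265.8163 394.1531]
 red [314.5833 303.5278]
 red [376.0351 172.807 ]
```

Call:
move_arm:
  moves:
    - [0, 0, 0, 0.12]
    - [0, 0, 0, 0.24]
    - [0, 0, 0, 0.36]
    - [0, 0, 0, 0.48]
    - [0, 0, 0, 0.6]
    - [0, 0, 0, 0.72]
    - [0, 0, 0, 0.84]
    - [0, 0, 0, 0.84]

```text
clock: 30.68
position: [0.5432, 0.0988, 0.2063]
tool_rot: [3.141, -0.0, 1.883]
force: [-0.3, -0.2, 0.0]
grip_width: 0.0206
finger_force: 0.5
```

```bash
python3 s.py; python3 nut.py 2
```

```text
{'clock': np.float64(30.675), 'position': array([0.5432, 0.0988, 0.2063]), 'tool_rot': array([ 3.1415, -0.0002,  1.883 ]), 'qpos': array([ 0.1424,  0.5078, -0.5905,  1.8121,  0.3454,  0.9258, -0.2883]), 'force': array([-0.3196, -0.2061,  0.0135]), 'grip_width': np.float64(0.0206), 'finger_force': np.float64(0.4735)}
 orange [329.5701 249.972 ] 504.5 [319 231] [340 268] 268.1818181818182
 red [266.0833 393.8646]
 red [314.5833 303.5278]
 red [375.9474 172.7018]
```

Call:
move_arm:
  moves:
    - [0, 0, -5, 0]
    - [0, 0, -5, -0.12]
    - [0, 0, -5, -0.24]
    - [0, 0, -5, -0.36]
    - [0, 0, -5, -0.48]
    - [0, 0, -5, -0.6]
    - [0, 0, -5, -0.7]
    - [0, 0, -5, -0.7]

```text
clock: 31.72
position: [0.543, 0.099, 0.201]
tool_rot: [3.142, 0.0, 1.183]
force: [0.7, 0.5, -0.3]
grip_width: 0.0204
finger_force: 0.1
```

```bash
python3 s.py; python3 -c "
from workcell import monitor;print(monitor.observe()['moment'])"; python3 nut.py 3
```

```text
{'clock': np.float64(31.725), 'position': array([0.543, 0.099, 0.201]), 'tool_rot': array([3.1416, 0.0004, 1.1834]), 'qpos': array([ 0.0179,  0.4853, -0.4162,  1.8236,  0.2468,  0.8839, -0.9007]), 'force': array([ 0.6682,  0.5475, -0.3493]), 'grip_width': np.float64(0.0204), 'finger_force': np.float64(0.1071)}
[-0.02055511 -0.01766334  0.00809548]
 orange [329.2571 251.1048] 485.5 [318 231] [340 269] 268.45454545454544
 red [265.9485 394.0825]
 red [314.5278 303.5278]
 red [376.1724 172.9483]
```

Call:
move_arm:
  moves:
    - [0, 0, 0, -0.12]
    - [0, 0, -1, -0.24]
    - [0, 0, -1, -0.36]
    - [0, 0, -2, -0.48]
    - [0, 0, -3, -0.6]
    - [0, 0, -4, -0.7]
    - [0, 0, -4, -0.7]

```text
clock: 32.65
position: [0.543, 0.099, 0.1971]
tool_rot: [3.142, 0.0, 0.486]
force: [-1.0, -0.1, -0.6]
grip_width: 0.0205
finger_force: 0.0
```

```bash
python3 -c "
from workcell import monitor;print(monitor.observe()['moment'])"; python3 nut.py 4
```

```text
[-0.01081906  0.03349231  0.03040687]
 orange [329.1771 254.4688] 423.0 [317 241] [340 270] 269.27272727272725
 red [265.9278 394.0928]
 red [314.5833 303.5278]
 red [376.069  172.6034]
```

Call:
move_arm:
  moves:
    - [0, 0, -1, -0.12]
    - [0, 0, -1, -0.24]
    - [0, 0, -2, -0.36]
    - [0, 0, -3, -0.48]
    - [0, 0, -3, -0.6]
    - [0, 0, -3, -0.7]
    - [0, 0, -3, -0.7]

```text
clock: 33.58
position: [0.543, 0.0992, 0.1943]
tool_rot: [-3.141, 0.0, -0.213]
force: [-0.9, 1.9, 1.5]
grip_width: 0.0206
finger_force: 0.9
```

```bash
python3 s.py;python3 -c "
from workcell import monitor;print(monitor.observe()['moment'])"; python3 nut.py 5
```

```text
{'clock': np.float64(33.575), 'position': array([0.543 , 0.0992, 0.1943]), 'tool_rot': array([-3.1414,  0.0001, -0.2127]), 'qpos': array([-0.2351,  0.4686, -0.0717,  1.8431,  0.0436,  0.8314, -2.1119]), 'force': array([-0.9431,  1.8918,  1.4604]), 'grip_width': np.float64(0.0206), 'finger_force': np.float64(0.9328)}
[0.41249523 0.17621818 0.03324321]
 orange [329.0545 253.2636] 440.0 [317 240] [342 270] 269.90909090909093
 red [265.9596 394.2323]
 red [314.5833 303.5278]
 red [376.125  172.6607]
```

Call:
move_arm:
  moves:
    - [0, 0, 0, -0.1]
    - [0, 0, -0.5, -0.2]
    - [0, 0, -1, -0.3]
    - [0, 0, -1, -0.3]

```text
clock: 34.12
position: [0.5432, 0.0992, 0.1936]
tool_rot: [-3.141, -0.0, -0.513]
force: [-3.0, 1.8, 5.4]
grip_width: 0.0205
finger_force: 4.3
```

```bash
python3 s.py;python3 -c "
from workcell import monitor;print(monitor.observe()['moment'])"; python3 nut.py 6
```

```text
{'clock': np.float64(34.125), 'position': array([0.5432, 0.0992, 0.1936]), 'tool_rot': array([-3.1411, -0.0002, -0.5133]), 'qpos': array([-0.2907,  0.4694,  0.0039,  1.8466, -0.0026,  0.825 , -2.3696]), 'force': array([-2.9876,  1.7987,  5.4326]), 'grip_width': np.float64(0.0205), 'finger_force': np.float64(4.2575)}
[0.38612953 0.39960626 0.0630806 ]
 orange [329.5196 254.3235] 438.0 [318 240] [342 270] 269.54545454545456
 red [265.9381 394.0825]
 red [314.5556 303.5278]
 red [376.2456 172.4912]
```

Call:
move_arm:
  moves:
    - [0, 0, 0, 0]
    - [0, 0, 0, 0]
    - [0, 0, 40, 0]
    - [0, 0, 80, 0.18]
    - [0, -60, 120, 0.36]
    - [0, -120, 150, 0.54]
    - [0, -180, 150, 0.72]
    - [0, -220, 150, 0.9]
    - [0, -220, 150, 1.08]
    - [0, -220, 150, 1.26]
    - [0, -220, 150, 1.44]
    - [0, -220, 150, 1.6]
  gripper: 0.6

```text
clock: 35.67
position: [0.543, -0.1214, 0.3431]
tool_rot: [-3.141, 0.0, 1.091]
force: [0.4, 0.3, -0.2]
grip_width: 0.0512
finger_force: 0.0
```

```bash
python3 s.py; python3 nut.py 7; python3 - <<'E'
from meas import *
a=snap("top","top14"); b=cv2.imread("pics/n7.png")
for z in(.196,.203): print(z,pix("top",[.5458,.0993,z]),pix("side",[.5438,.0985,z]))
cv2.imwrite("pics/c14.png",np.hstack([cv2.resize(a[215:285,240:320],(400,350),interpolation=2),cv2.resize(b[220:290,290:370],(400,350),interpolation=2)]))
E
```

```text
{'clock': np.float64(35.675), 'position': array([ 0.543 , -0.1214,  0.3431]), 'tool_rot': array([-3.1414,  0.0003,  1.0907]), 'qpos': array([ 0.2657,  0.3264, -0.2014,  1.6483,  0.0697,  1.1742, -0.4323]), 'force': array([ 0.3827,  0.2963, -0.1989]), 'grip_width': np.float64(0.0512), 'finger_force': np.float64(0.0)}
 orange [328.7812 252.8021] 624.0 [317 237] [342 270] 269.45454545454544
 red [266.0729 393.8958]
 red [314.5556 303.5278]
 red [376.0172 172.7931]
0.196 [278.9743 248.84  ] [330.0157 241.7835]
0.203 [278.6788 248.6223] [330.0395 239.6933]
```

View pics/c14.png

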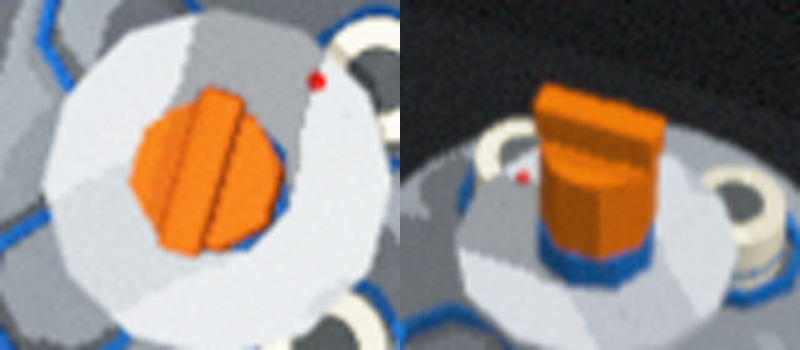

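The last zoom shows the nut low on the blue hub. Its wing top is at about (330.4,242) in the side picture, which matches the home height of 0.196 m, and the bar yaw is about -0.28. I'll grip again at that yaw plus π and turn forward to feel for the stop.

Call:
move_arm:
  moves:
    - [0, 50, 0, 0.18]
    - [0, 100, 0, 0.36]
    - [0, 150, 0, 0.54]
    - [0, 200, 0, 0.72]
    - [0, 220, 0, 0.9]
    - [0, 220, 0, 1.08]
    - [0, 220, 0, 1.26]
    - [0, 220, 0, 1.44]
    - [0, 220, 0, 1.62]
    - [0, 220, -40, 1.77]
    - [0, 220, -60, 1.77]
    - [0, 220, -60, 1.77]

```text
clock: 37.28
position: [0.5426, 0.0985, 0.2822]
tool_rot: [-3.14, -0.002, 2.85]
force: [0.1, -0.6, 0.3]
grip_width: 0.0509
finger_force: 0.0
```

Call:
move_arm:
  moves:
    - [0, 0, -40, 0]
    - [0, 0, -70, 0]
    - [0, 0, -89, 0]
    - [0, 0, -89, 0]
    - [0, 0, -89, 0]

```text
clock: 37.9
position: [0.5437, 0.0991, 0.1956]
tool_rot: [3.141, 0.001, 2.853]
force: [-0.3, 0.5, -0.2]
grip_width: 0.0512
finger_force: 0.0
```

Call:
move_arm:
  moves:
    - [0, 0, 0, 0]
    - [0, 0, 0, 0]
    - [0, 0, 0, 0]
    - [0, 0, 0, 0]
    - [0, 0, 0, 0]
  gripper: 0.15
  newtons: 20

```text
clock: 38.52
position: [0.5434, 0.0991, 0.195]
tool_rot: [3.141, 0.001, 2.854]
force: [-0.9, 1.1, 6.6]
grip_width: 0.0154
finger_force: 22.0
```

```bash
python3 s.py; python3 -c "
from workcell import monitor;print(monitor.observe()['moment'])"
```

```text
{'clock': np.float64(38.525), 'position': array([0.5434, 0.0991, 0.195 ]), 'tool_rot': array([3.141 , 0.001 , 2.8536]), 'qpos': array([ 0.1287,  0.5196, -0.5733,  1.8231,  0.3512,  0.9002,  0.6772]), 'force': array([-0.9156,  1.0707,  6.6273]), 'grip_width': np.float64(0.0154), 'finger_force': np.float64(21.9896)}
[ 0.04381381  0.25379912 -0.10663372]
```

Call:
move_arm:
  moves:
    - [0, 0, 0, -0.06]
    - [0, 0, 0, -0.12]
    - [0, 0, 0, -0.18]
    - [0, 0, 0, -0.18]

```text
clock: 39.02
position: [0.5432, 0.0993, 0.195]
tool_rot: [3.141, 0.001, 2.673]
force: [-2.3, 1.4, 5.9]
grip_width: 0.0153
finger_force: 22.0
```

```bash
python3 s.py; python3 -c "
from workcell import monitor;print(monitor.observe()['moment'])"; python3 nut.py 8
```

```text
{'clock': np.float64(39.025), 'position': array([0.5432, 0.0993, 0.195 ]), 'tool_rot': array([3.141 , 0.0006, 2.673 ]), 'qpos': array([ 0.0974,  0.5112, -0.529 ,  1.8249,  0.3231,  0.891 ,  0.5209]), 'force': array([-2.2671,  1.389 ,  5.8681]), 'grip_width': np.float64(0.0153), 'finger_force': np.float64(21.9854)}
[ 0.26611702  0.49190324 -0.13590674]
 orange [329.1881 254.5743] 440.5 [318 241] [341 270] 269.72727272727275
 red [266.0312 393.8854]
 red [312.3611 303.0556]
 red [376.1579 172.7895]
```

Call:
move_arm:
  moves:
    - [0, 0, -1, -0.08]
    - [0, 0, -2, -0.16]
    - [0, 0, -2, -0.24]
    - [0, 0, -2, -0.32]
    - [0, 0, -2, -0.32]

```text
clock: 39.7
position: [0.5436, 0.0992, 0.1944]
tool_rot: [3.14, 0.002, 2.352]
force: [-9.7, -1.5, 33.2]
grip_width: 0.0151
finger_force: 25.6
```

```bash
python3 s.py; python3 -c "
from workcell import monitor;print(monitor.observe()['moment'])"; python3 nut.py 9
```

```text
{'clock': np.float64(39.7), 'position': array([0.5436, 0.0992, 0.1944]), 'tool_rot': array([3.1401, 0.0018, 2.3524]), 'qpos': array([ 0.041 ,  0.4987, -0.4495,  1.8285,  0.2758,  0.874 ,  0.2426]), 'force': array([-9.7197, -1.4718, 33.2121]), 'grip_width': np.float64(0.0151), 'finger_force': np.float64(25.5776)}
[-0.6042322   2.11951959 -0.08799539]
 orange [329.7363 255.2637] 437.5 [319 241] [340 270] 270.0
 red [266.0729 393.8958]
 red [299. 297.]
 red [376.0893 172.625 ]
```

Call:
move_arm:
  moves:
    - [0, 0, 2, 0]
    - [0, 0, 2, 0]

```text
clock: 40.0
position: [0.5433, 0.099, 0.1947]
tool_rot: [3.141, 0.0, 2.354]
force: [-1.9, 0.9, 5.2]
grip_width: 0.0155
finger_force: 22.8
```

Call:
move_arm:
  moves:
    - [0, 0, 0, 0]
    - [0, 0, 0, 0]
    - [0, 0, 0, 0]
    - [0, 0, 40, 0]
    - [0, 0, 80, 0]
    - [-60, -40, 110, 0]
    - [-120, -80, 110, 0]
    - [-120, -140, 110, 0]
    - [-120, -200, 110, 0]
  gripper: 0.6

```text
clock: 41.12
position: [0.4225, -0.0919, 0.305]
tool_rot: [3.141, 0.002, 2.355]
force: [1.7, 0.4, 0.6]
grip_width: 0.0516
finger_force: 0.0
```

```bash
cat > crank.py <<'E'
from meas import *
import sys
a=snap("top","k"+sys.argv[1])
for c in blobs(mask(a,(0,190,120),(4,255,255)),30):
    p,r=circ(poly("top",c,.124))
    if abs(np.hypot(*(p-[.5458,.0993]))-.112)<.02: print("crank",p,r,np.hypot(*(p-[.5458,.0993])),np.degrees(np.arctan2(p[1]-.0993,p[0]-.5458)))
E
python3 s.py; python3 crank.py 1; python3 nut.py 10; python3 - <<'E'
from meas import *
a=cv2.imread("pics/top0.png")
c=[c for c in blobs(mask(a,(0,190,120),(4,255,255)),30) if abs(c.reshape(-1,2).mean(0)-[226,237]).max()<5][0]
p,r=circ(poly("top",c,.124));print("start",p,np.degrees(np.arctan2(p[1]-.0993,p[0]-.5458)))
b=blobs(mask(cv2.imread("pics/k1.png"),(95,110,70),(118,255,255)),60)
for c in b:
    p,r=circ(poly("top",cv2.convexHull(c),.06)); d=p-[.5458,.0993]
    if .06<np.hypot(*d)<.1: print("rim",p,r,np.degrees(np.arctan2(d[1],d[0])))
E
```

```text
{'clock': np.float64(41.125), 'position': array([ 0.4225, -0.0919,  0.305 ]), 'tool_rot': array([3.1413, 0.0017, 2.3547]), 'qpos': array([ 0.4381,  0.1576, -0.4059,  1.9836,  0.0742,  1.0128,  0.7814]), 'force': array([1.7144, 0.4196, 0.6128]), 'grip_width': np.float64(0.0516), 'finger_force': np.float64(0.0)}
crank [0.6067 0.1903] 0.010967833779528336 0.10950245579277701 56.21492090636429
 orange [328.5222 253.    ] 598.0 [319 234] [340 270] 270.0
 red [265.9278 394.0825]
 red [298.8649 296.8378]
 red [376.0536 172.4464]
start [0.5737 0.2058] 75.31501567866424
rim [0.469  0.0845] 0.033096530555074145 -169.10680849828273
rim [0.5309 0.1754] 0.033476238596187556 101.03888148271042
rim [0.5606 0.0224] 0.03300004262690154 -79.13554325666718
rim [0.6219 0.1139] 0.0335759235089968 10.880527553888461
```

Call:
move_arm:
  moves:
    - [183, 293, 0, -0.78]
    - [183, 293, 0, -0.78]
    - [183, 293, 0, -0.78]
    - [183, 293, 0, -0.78]
    - [183, 293, 0, -0.78]
    - [183, 293, 0, -0.78]
    - [183, 293, 0, -0.78]
    - [183, 293, -60, -0.78]
    - [183, 293, -120, -0.78]
    - [183, 293, -150, -0.78]
    - [183, 293, -150, -0.78]

```text
clock: 42.6
position: [0.6055, 0.2019, 0.1524]
tool_rot: [-3.138, 0.001, 1.574]
force: [-0.7, -0.3, 0.7]
grip_width: 0.0513
finger_force: 0.0
```

```bash
python3 s.py; python3 - <<'E'
import numpy as np
for k in range(4):
    print([[round(112*(np.cos(np.radians(56+120*k+10*i))-np.cos(np.radians(56+120*k))),1),round(112*(np.sin(np.radians(56+120*k+10*i))-np.sin(np.radians(56+120*k))),1),0,0] for i in range(1,13)])
E
```

```text
{'clock': np.float64(42.6), 'position': array([0.6055, 0.2019, 0.1524]), 'tool_rot': array([-3.138 ,  0.0013,  1.5737]), 'qpos': array([-0.1883,  0.666 , -0.345 ,  1.6266,  0.2695,  0.9001, -0.6316]), 'force': array([-0.6648, -0.2937,  0.6586]), 'grip_width': np.float64(0.0513), 'finger_force': np.float64(0.0)}
[[np.float64(-17.1), np.float64(9.5), 0, 0], [np.float64(-35.5), np.float64(15.8), 0, 0], [np.float64(-54.8), np.float64(18.9), 0, 0], [np.float64(-74.3), np.float64(18.5), 0, 0], [np.float64(-93.5), np.float64(14.8), 0, 0], [np.float64(-111.7), np.float64(7.8), 0, 0], [np.float64(-128.5), np.float64(-2.2), 0, 0], [np.float64(-143.2), np.float64(-15.1), 0, 0], [np.float64(-155.5), np.float64(-30.2), 0, 0], [np.float64(-164.9), np.float64(-47.3), 0, 0], [np.float64(-171.3), np.float64(-65.8), 0, 0], [np.float64(-174.4), np.float64(-85.0), 0, 0]]
[[np.float64(0.3), np.float64(-19.5), 0, 0], [np.float64(4.1), np.float64(-38.7), 0, 0], [np.float64(11.1), np.float64(-56.9), 0, 0], [np.float64(21.1), np.float64(-73.6), 0, 0], [np.float64(33.9), np.float64(-88.4), 0, 0], [np.float64(
[... 699 characters left out ...]
149.8), 0, 0], [np.float64(41.5), np.float64(166.5), 0, 0], [np.float64(28.7), np.float64(181.2), 0, 0], [np.float64(13.5), np.float64(193.5), 0, 0]]
[[np.float64(-17.1), np.float64(9.5), 0, 0], [np.float64(-35.5), np.float64(15.8), 0, 0], [np.float64(-54.8), np.float64(18.9), 0, 0], [np.float64(-74.3), np.float64(18.5), 0, 0], [np.float64(-93.5), np.float64(14.8), 0, 0], [np.float64(-111.7), np.float64(7.8), 0, 0], [np.float64(-128.5), np.float64(-2.2), 0, 0], [np.float64(-143.2), np.float64(-15.1), 0, 0], [np.float64(-155.5), np.float64(-30.2), 0, 0], [np.float64(-164.9), np.float64(-47.3), 0, 0], [np.float64(-171.3), np.float64(-65.8), 0, 0], [np.float64(-174.4), np.float64(-85.0), 0, 0]]
```

Call:
move_arm:
  moves:
    - [0.5, -9.5, 0, 0]
    - [0.5, -9.5, 0, 0]
    - [0.5, -9.5, -20, 0]
    - [0.5, -9.5, -38, 0]
    - [0.5, -9.5, -38, 0]
    - [0.5, -9.5, -38, 0]

```text
clock: 43.35
position: [0.6071, 0.1933, 0.1163]
tool_rot: [-3.141, -0.0, 1.574]
force: [0.1, 0.3, 0.6]
grip_width: 0.0513
finger_force: 0.0
```

Call:
move_arm:
  moves:
    - [0, 0, 0, 0]
    - [0, 0, 0, 0]
    - [0, 0, 0, 0]
    - [0, 0, 0, 0]
    - [0, 0, 0, 0]
  gripper: 0.1
  newtons: 25

```text
clock: 43.98
position: [0.6072, 0.1931, 0.1168]
tool_rot: [3.141, -0.0, 1.574]
force: [-2.5, -1.2, 5.8]
grip_width: 0.021
finger_force: 25.1
```

Call:
move_arm:
  moves:
    - [-17.1, 9.5, 0, 0]
    - [-35.5, 15.8, 0, 0]
    - [-54.8, 18.9, 0, 0]
    - [-74.3, 18.5, 0, 0]
    - [-93.5, 14.8, 0, 0]
    - [-111.7, 7.8, 0, 0]
    - [-128.5, -2.2, 0, 0]
    - [-143.2, -15.1, 0, 0]
    - [-155.5, -30.2, 0, 0]
    - [-164.9, -47.3, 0, 0]
    - [-171.3, -65.8, 0, 0]
    - [-174.4, -85, 0, 0]

```text
clock: 45.48
position: [0.4312, 0.1084, 0.1166]
tool_rot: [-3.14, -0.0, 1.575]
force: [-8.0, 3.7, 14.1]
grip_width: 0.0203
finger_force: 26.8
```

Call:
move_arm:
  moves:
    - [0.3, -19.5, 0, 0]
    - [4.1, -38.7, 0, 0]
    - [11.1, -56.9, 0, 0]
    - [21.1, -73.6, 0, 0]
    - [33.9, -88.4, 0, 0]
    - [49.1, -100.7, 0, 0]
    - [66.2, -110.1, 0, 0]
    - [84.6, -116.5, 0, 0]
    - [103.9, -119.5, 0, 0]
    - [123.4, -119.2, 0, 0]
    - [142.6, -115.5, 0, 0]
    - [160.8, -108.5, 0, 0]

```text
clock: 46.98
position: [0.5937, 0.0012, 0.1167]
tool_rot: [-3.141, -0.002, 1.575]
force: [-10.8, 12.3, 9.8]
grip_width: 0.0208
finger_force: 26.5
```

```bash
python3 s.py; python3 - <<'E'
from meas import *
b=snap("side","k2")
for c in blobs(mask(b,(0,190,120),(4,255,255)),20): print(c.reshape(-1,2).mean(0))
print(pix("side",[.595,.003,.12]))
E
```

```text
{'clock': np.float64(46.975), 'position': array([0.5937, 0.0012, 0.1167]), 'tool_rot': array([-3.1411, -0.0016,  1.5746]), 'qpos': array([ 0.1328,  0.6512, -0.3373,  1.7752,  0.2915,  0.7648, -0.3487]), 'force': array([-10.841 ,  12.3251,   9.8135]), 'grip_width': np.float64(0.0208), 'finger_force': np.float64(26.4868)}
[265.9485 394.0825]
[311.4103 235.1795]
[376.0678 173.0169]
[311.8354 232.7262]
```

The crank is following the gripper. I'll continue round.

Call:
move_arm:
  moves:
    - [16.7, 10.1, 0, 0]
    - [31.5, 22.9, 0, 0]
    - [43.8, 38, 0, 0]
    - [53.2, 55.1, 0, 0]
    - [59.6, 73.6, 0, 0]
    - [62.6, 92.9, 0, 0]
    - [62.3, 112.4, 0, 0]
    - [58.6, 131.5, 0, 0]
    - [51.6, 149.8, 0, 0]
    - [41.5, 166.5, 0, 0]
    - [28.7, 181.2, 0, 0]
    - [13.5, 193.5, 0, 0]

```text
clock: 48.52
position: [0.6073, 0.1931, 0.1167]
tool_rot: [3.14, 0.0, 1.573]
force: [0.8, -5.0, 6.4]
grip_width: 0.0211
finger_force: 26.1
```

Call:
move_arm:
  moves:
    - [-17.1, 9.5, 0, 0]
    - [-35.5, 15.8, 0, 0]
    - [-45, 17.5, 0, 0]
    - [-45, 17.5, 0, 0]
    - [-45, 17.5, 0, 0]

```text
clock: 49.15
position: [0.5622, 0.2116, 0.1167]
tool_rot: [3.141, -0.001, 1.574]
force: [-1.9, 5.8, 8.7]
grip_width: 0.0208
finger_force: 26.3
```

Call:
move_arm:
  moves:
    - [0, 0, 0, 0]
    - [0, 0, 0, 0]
    - [0, 0, 0, 0]
    - [0, 0, 40, 0]
    - [0, 0, 100, 0]
    - [0, 0, 150, 0]
    - [-60, 60, 150, 0]
    - [-90, 120, 150, 0]
    - [-100, 180, 150, 0]
    - [-100, 240, 150, 0]
    - [-100, 280, 150, 0]
    - [-100, 280, 150, 0]
  gripper: 0.6

```text
clock: 50.65
position: [0.4596, 0.4947, 0.2651]
tool_rot: [-3.139, -0.001, 1.579]
force: [-0.8, -0.7, -0.9]
grip_width: 0.0516
finger_force: 0.0
```

```bash
python3 s.py; python3 crank.py 3; python3 nut.py 11; python3 - <<'E'
from meas import *
a=cv2.imread("pics/k3.png")
for c in blobs(mask(a,(95,110,70),(118,255,255)),60):
    p,r=circ(poly("top",cv2.convexHull(c),.06)); d=p-[.5458,.0993]
    if .06<np.hypot(*d)<.1: print("rim",p,r,np.degrees(np.arctan2(d[1],d[0])))
for c in blobs(mask(a,(0,0,150),(180,70,255)),100):
    if cv2.contourArea(c)<900: print("white",c.reshape(-1,2).mean(0),cv2.contourArea(c))
E
```

```text
{'clock': np.float64(50.65), 'position': array([0.4596, 0.4947, 0.2651]), 'tool_rot': array([-3.1394, -0.001 ,  1.5789]), 'qpos': array([-0.654 ,  0.6141, -0.4169,  1.4147,  0.254 ,  1.1666, -1.095 ]), 'force': array([-0.8   , -0.7057, -0.854 ]), 'grip_width': np.float64(0.0516), 'finger_force': np.float64(0.0)}
crank [0.5641 0.2077] 0.010871748722751292 0.10997134032408244 80.40697057412923
 orange [321.339  248.5593] 139.5 [317 237] [329 263] 246.0
 red [265.7374 394.2727]
 red [317.4324 304.2973]
 red [374.7959 171.551 ]
rim [0.4821 0.0546] 0.03307513532222874 -144.9271663322869
rim [0.5009 0.1629] 0.03334677872963698 125.21866848288929
rim [0.5906 0.0352] 0.033019732337434896 -55.0256225711405
rim [0.6102 0.1443] 0.03303810149200101 34.918099094681885
white [296.3889 467.7556] 385.0
white [  6.4652 453.6652] 402.0
white [160.8605 380.2093] 636.0
white [445.8077 286.4103] 573.0
white [450.8209 182.8209] 418.5
white [ 42.7603 179.2231] 856.5
white [190.63 143.25] 192.0
```

Call:
move_arm:
  moves:
    - [-60, 0, 0, 0]
    - [-120, 0, 0, 0]
    - [-170, 0, 0, 0]
    - [-170, 0, 0, 0]

```text
clock: 51.25
position: [0.2895, 0.4899, 0.2672]
tool_rot: [3.141, -0.0, 1.577]
force: [0.3, 0.0, 0.2]
grip_width: 0.051
finger_force: 0.0
```

```bash
python3 nut.py 12; python3 - <<'E'
from meas import *
for n in("top","side"):
    im=snap(n,n+"15"); g=cv2.cvtColor(im,cv2.COLOR_BGR2GRAY)
    for X in([.4821,.0546,.09],[.5906,.0352,.09]):
        u,v=pix(n,X); p=im[int(v)-16:int(v)+17,int(u)-16:int(u)+17]
        w=mask(p,(15,4,200),(40,80,255)); ys,xs=w.nonzero(); print(n,X,round(u),round(v),w.sum()//255, (xs.mean()+int(u)-16,ys.mean()+int(v)-16) if len(xs) else 0, "disc",g[int(v),int(u)])
E
```

```text
orange [328.828 252.957] 623.5 [317 237] [342 270] 269.72727272727275
 red [265.6842 394.1053]
 red [317.4054 304.2973]
 red [376.2182 172.7818]
top [0.4821, 0.0546, 0.09] 306 284 266 (np.float64(307.7218045112782), np.float64(286.13157894736844)) disc 107
top [0.5906, 0.0352, 0.09] 315 229 149 (np.float64(317.8523489932886), np.float64(226.8993288590604)) disc 67
side [0.4821, 0.0546, 0.09] 356 259 120 (np.float64(359.45), np.float64(259.40833333333336)) disc 105
side [0.5906, 0.0352, 0.09] 313 251 0 0 disc 74
```

```bash
python3 -c "
from workcell import bot
print(bot.job_done())"
```

```text
the job is handed in; nothing more can be done
None
```

The job is handed in: both pucks found on the bench are in pockets, the cover is over the spindle, the nut looks home by camera height and by feel, and the carousel was left about 365° counter-clockwise of its start; the beaker, weight and jar were not touched, and no verdict came back.

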